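# Hold a sign saddle on the guard rail against its sprung stop

## Task

Pick up the longer of the two steel sign saddles, hang it astride the bar of the shelf guard rail clear of the sprung stop, then slide it along the bar against the stop and press until the stop has gone back about half of its 30 mm travel (about 6 N), never driving it right to the end of its travel. Finish while still gripping the saddle and pressing it steadily there, sitting level on the bar, so that a colleague can screw it down: do not let go. Leave the short saddle, the jars and everything else on the table where they are.

Things in the scene. Friction and masses are not known exactly. Their poses are not given: they have to be found in the camera images.
- long_saddle: the longer sign saddle, steel, 0.17-0.33 kg: upside-down U channel 90 mm long (y), 36 wide (x), standing on its two legs; legs 45 deep, 5 thick, 26 clear between; top plate 8 thick (top 53 mm up); centred on it a black square socket tube 26 x 26, 50 tall (top 103 up) to grip. Same both ways round. Origin: centre of underside, z up; 75 mm above the table when hung on the bar
- bar_unit: fixed guard-rail unit: round steel bar, 14 mm diameter, along its y axis (local x = 0), axis 113 and top 120 mm above the table, on a base 100 x 380 mm (36 high at the front), a post under each bar end. Origin on the table below the bar's middle. Bar is free from local y = -150 mm to the stop's face at +75 mm; stop at the +y end (robot's left). Turned up to 0.25 rad about z
- stop: sprung stop sliding on the bar: grey plate 50 wide, 44 high, 12 thick, centred on the bar, its steel stem telescoping into a housing. Origin: middle of the face the saddle presses. At rest 75 mm along the unit's y from the unit's origin, 113 mm above the table; goes back along the unit's +y up to 30 mm on a 400 N/m spring without preload (15 mm = 6 N) and springs back by itself
- short_saddle: bystander: the shorter sign saddle, same shape and section as the long one but only 50 mm long; stands on the table; origin at the centre of its underside
- label_roll: bystander: paper label roll, a low ring 56 mm across and 25 mm high, lying flat; origin at the centre of its underside
- jar_front: bystander: closed jar, 64 mm diameter, 90 mm high, between the robot and the bar; origin at the centre of its underside
- jar_back: bystander: closed jar, 64 mm diameter, 90 mm high, beyond the bar; origin at the centre of its underside
- jar_right: bystander: closed jar, 64 mm diameter, 110 mm high, on the robot's right; origin at the centre of its underside
- carton: bystander: closed cardboard carton 60 x 90 x 70 mm high beyond the bar; origin at the centre of its underside
- screwdriver: bystander: screwdriver lying on the table on the robot's left; origin on its underside

How it is judged:
By the outcome, as a careful person would: the job done as asked, in the order asked, and still so for the second after the job is handed in, while the arm keeps its last pose, push and grip.
It also fails if it takes over 42 s, if anything falls off the work surface, if the arm or the gripper's body presses on something with over 40 N, if the wrist force passes 120 N, or if a joint passes its speed limit or range.

## Robot

A 6-joint arm with a two-finger parallel gripper is mounted at the origin on the work surface. World frame = base frame: x ahead of the robot, y to its left, z up, the work surface at z = 0. Lengths are in m, angles in degrees, forces in N, time in s.
With the tool pointing down it reaches from about 0.375 to 0.9 m from the base axis. Payload 3.1 kg.
Tool frame: the origin (TCP) lies at the very end of the fingers, on their centre line; the grasp point (between the pads) lies 19 mm behind it; z points along the fingers, x is the direction in which the jaws open and shut, and the axes are right-handed (so a half turn about z gives the same grasp; the last joint's range is limited). The gripper opens to 87 mm and grips with 3 to 60 N. Pads are 19 mm wide; open, the fingers measure 117 mm over their backs; the gripper's body (75 mm by 190 mm) begins 51 mm behind the grasp point.
Start: joints at [-77.378, 30.224, 82.088, -0, 67.689, -10.227], TCP at [0.243, -0.576, 0.223] pointing down, gripper open.
Joint ranges: [-176.69, 176.69], [-43.24, 126.21], [12.49, 139.97], [-82, 262], [0, 151.66], [-163.58, 163.58]. Speed limits (degrees/s): [159.86, 159.86, 180, 180, 180, 180].

## Interface

Orientations are given as a 3x3 rotation matrix whose columns are the frame's x, y, z axes.
In Python, from rig import read_state, capture, bot gives the robot as it stands.
- The arm moves only by the shell command python3 -m crank 'ROWS' [OPENING]. ROWS is JSON, a list of rows, each a list of 2 entries, a list of its own where there are three numbers: the shift along the tool's x, y, z in cm, then the turn, a rotation vector about the tool's x, y, z in rad. In form: [[[dx, dy, dz], [wx, wy, wz]], ...]. A call has 1 to 12 rows; each row shifts and turns the commanded pose from where the row before left it, along the tool's axes as they then stand; what a row does not reach is not made up. A row lasts 1/10 s, in which the tool goes at most 50 mm and 8.59 degrees, less where a joint would pass 70% of its speed; a pose out of reach is approached as far as the arm can. A call with a gripper value outside its range is refused whole. OPENING is the closure, from -1 (fully open) to 1 (shut), set as the call begins (- or left out, the last holds). The fingers move at their own pace and stop on an object; the grip force is fixed at half the most. Time passes only in rows, so rows that do not move let the fingers close. It gives the time, the measured TCP pose, the force and the opening at its end, in the units of the state.
- read_state(): the state, without advancing time (a new reading comes with each control period).
- capture(name): name is "scene" or "top" or "wrist"; returns a dict with "pixels" (480x640x3 uint8, red, green, blue), "camera_matrix" (3x3 intrinsics, pixels), "R" (3x3) and "t" (3): a world point X has camera coordinates R X + t. Camera axes: x right, y down, z forward; pixel columns grow to the right and rows downward; lengths in m; the calibration is good to about 2 mm. A picture is of the moment at which its call begins. There is no depth.
- bot.hand_in(): hands the job in, once; it reports no verdict.
The state is a dict: "time_s": time; "joint_positions": joint angles; "qvel": joint speeds; "tau": joint torques, N m; "position": TCP position; "tcp_rot": TCP orientation; "force": force on the tool from outside, world axes, zero at the start; "moment": the same for the moment, N m; "opening": opening from 0.0 (shut) to 1.0 (fully open).
Only numpy, scipy, OpenCV 4.12 (cv2) and the standard library are available. Lean on these libraries where they do the work, as an engineer would, in place of code of your own. Each camera call takes 0.05 s, during which the arm holds its last target.

## Working session

There is one attempt and no reset: what is moved stays moved. The work goes in short steps, Python scripts to look and compute and a shell command to move; the robot and the scene stay as the last step left them, time stands still between calls to the robot, and variables do not carry over. Pictures are saved under pics/ and viewed, and the job is handed in when it is done.

```bash
ls -la; mkdir -p pics; python3 - <<'E'
from rig import read_state,capture
import cv2,numpy as np
s=read_state()
for k,v in s.items(): print(k,np.round(v,4).tolist())
for n in ("scene","top","wrist"):
    c=capture(n); cv2.imwrite(f"pics/{n}0.png",c["pixels"][:,:,::-1])
    print(n,np.round(c["camera_matrix"],1).tolist(),np.round(c["R"],4).tolist(),np.round(c["t"],4).tolist(), np.round(-c["R"].T@c["t"],3))
E
```

```text
total 12
drwxr-xr-x  3 agent agent 4096 Dec  7 00:10 .
drwxr-xr-x 23 root  root  4096 Dec  7 00:10 ..
drwxr-xr-x  2 agent agent 4096 Dec  7 00:10 pics
time_s 0.0
joint_positions [-77.3784, 30.2803, 82.1549, 0.0016, 67.6884, -10.2257]
qvel [0.0316, 0.0514, -0.0707, -0.0055, -0.0028, -0.0896]
tau [-0.0032, -44.0054, -17.659, 0.063, 0.0583, -0.0002]
position [0.2426, -0.5752, 0.2216]
tcp_rot [[0.3883, -0.9215, -0.0004], [-0.9215, -0.3883, 0.0021], [-0.0021, -0.0004, -1.0]]
force [-0.2168, 0.5084, 0.0217]
moment [-0.041, 0.0358, -0.0182]
opening 0.9998
scene [[461.3, 0.0, 315.5], [0.0, 461.3, 237.1], [0.0, 0.0, 1.0]] [[0.6498, 0.7599, -0.0166], [0.38, -0.3437, -0.8588], [-0.6583, 0.5518, -0.5121]] [-0.3922, -0.1159, 1.4477] [ 1.252 -0.541  0.635]
top [[531.7, 0.0, 311.3], [0.0, 531.7, 235.4], [0.0, 0.0, 1.0]] [[-0.0154, -0.9999, -0.0015], [-0.997, 0.0154, -0.0752], [0.0752, 0.0003, -0.9972]] [0.0316, 0.5937, 1.211] [0.501 0.022 1.252]
wrist [[379.8, 0.0, 317.3], [0.0, 379.8, 240.2], [0.0, 0.0, 1.0]] [[0.3886, -0.9214, -0.0013], [-0.8856, -0.3739, 0.2756], [-0.2544, -0.106, -0.9613]] [-0.6238, -0.0344, 0.3906] [ 0.311 -0.546  0.384]
```

View pics/scene0.png

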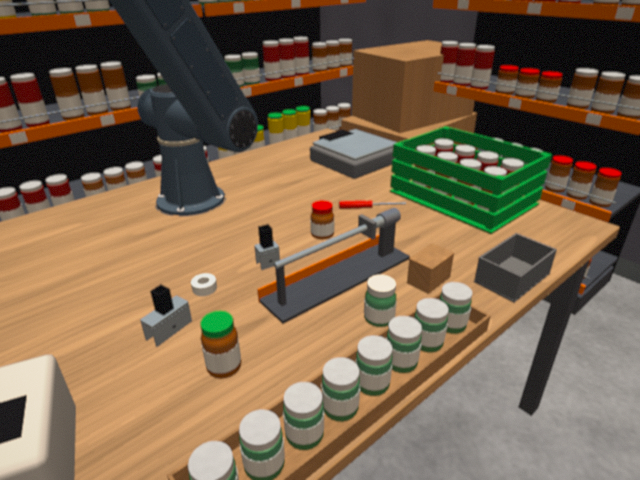

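View pics/top0.png

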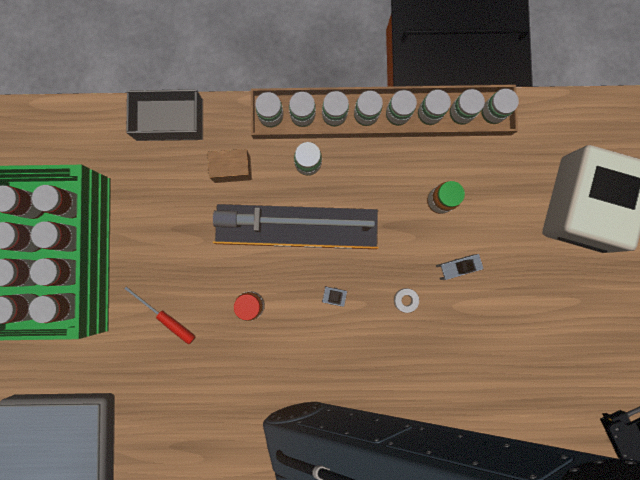

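View pics/wrist0.png

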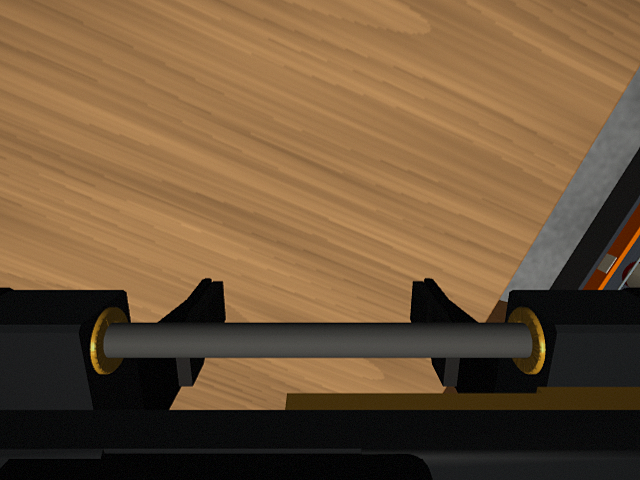

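The scene view shows the long saddle at about (165,315), the short saddle at (266,250), the ring at (204,284), and the bar from (282,262) to (385,222) with its stop at the far end. In the top view the long saddle is at (461,266), the short one at (335,296), and the bar runs from about (258,219) to (372,224) with the stop plate at (256,218). I'll zoom in and measure next.

```bash
cat > h.py <<'E'
import numpy as np,cv2
from rig import read_state,capture
def ray(c,p):
    K=c["camera_matrix"];R=np.array(c["R"]);t=np.array(c["t"])
    d=R.T@np.linalg.solve(K,[p[0],p[1],1.]); return -R.T@t,d/np.linalg.norm(d)
def onz(c,p,z):
    o,d=ray(c,p); return o+d*(z-o[2])/d[2]
def tri(c1,p1,c2,p2):
    o1,d1=ray(c1,p1);o2,d2=ray(c2,p2)
    s=np.linalg.lstsq(np.c_[d1,-d2],o2-o1,rcond=None)[0]
    a=o1+s[0]*d1;b=o2+s[1]*d2; return (a+b)/2,np.linalg.norm(a-b)
def proj(c,X):
    q=np.array(c["camera_matrix"])@(np.array(c["R"])@X+np.array(c["t"])); return q[:2]/q[2]
def crop(c,x0,y0,w,h,f,name):
    im=c["pixels"][y0:y0+h,x0:x0+w,::-1]
    cv2.imwrite(name,cv2.resize(im,None,fx=f,fy=f,interpolation=cv2.INTER_CUBIC))
E
python3 - <<'E'
from h import *
c=capture("top");crop(c,200,190,300,125,2.6,"pics/t1.png")
crop(c,430,245,60,45,12,"pics/t1l.png")
c=capture("scene");crop(c,130,200,280,170,2.8,"pics/s1.png")
crop(c,135,275,64,72,8,"pics/s1l.png")
E
```

```text
(no output)
```

View pics/t1.png

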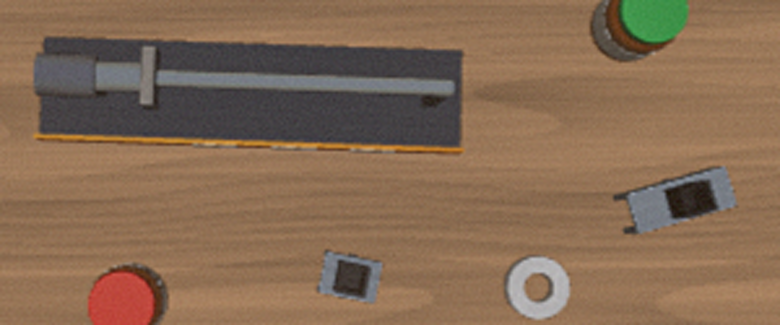

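View pics/t1l.png

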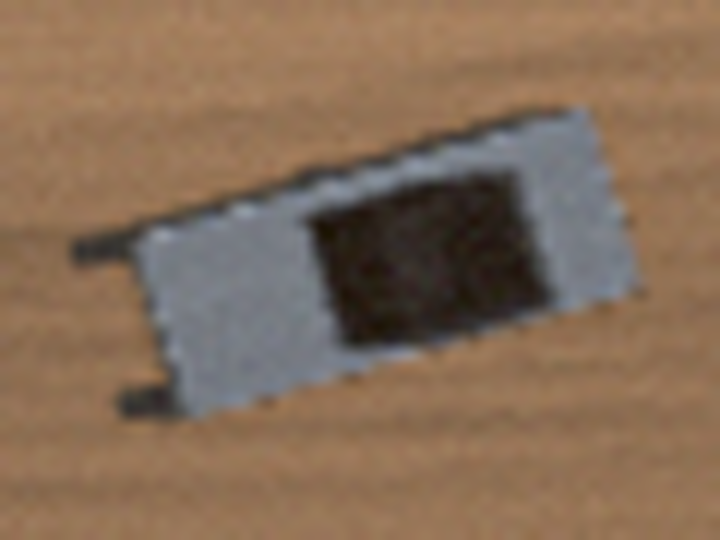

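View pics/s1.png

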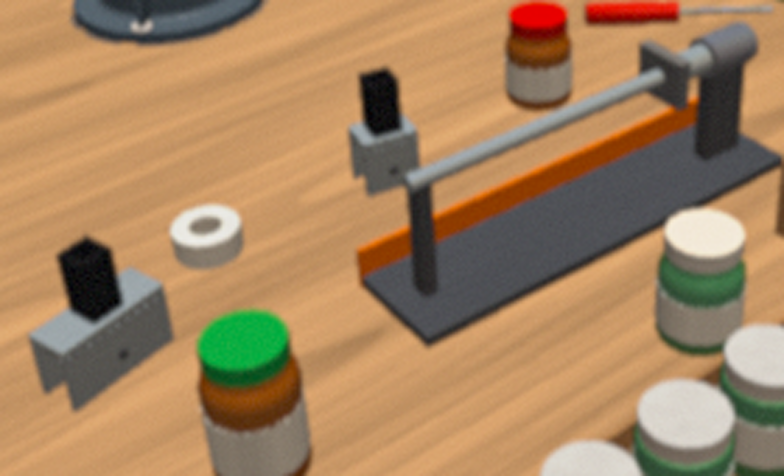

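View pics/s1l.png

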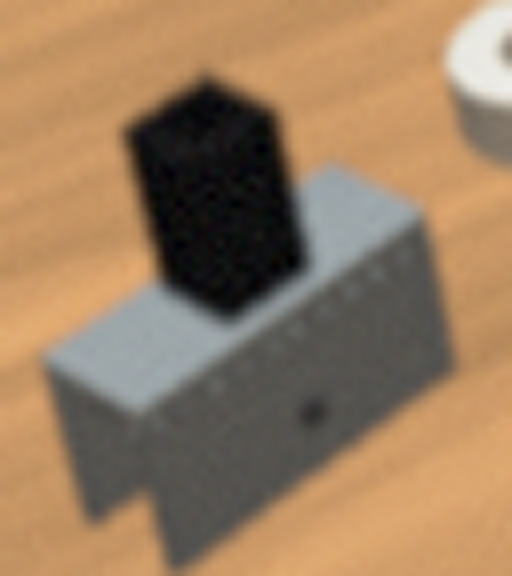

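```bash
cat > m1.py <<'E'
from h import *
T=capture("top");S=capture("scene")
fT=lambda p:((p[0]+.5)/12-.5+430,(p[1]+.5)/12-.5+245)
fS=lambda p:((p[0]+.5)/8-.5+135,(p[1]+.5)/8-.5+275)
pt=[(140,240),(580,110),(640,290),(185,415)];ps=[(425,210),(145,412),(45,355),(335,162)]
P=[]
for a,b in zip(pt,ps):
    X,e=tri(T,fT(a),S,fS(b));P.append(X);print("plate corner",X.round(4),"gap",round(e,4))
P=np.array(P);print("centre",P.mean(0).round(4),"len",np.linalg.norm(P[0]-P[1]),np.linalg.norm(P[2]-P[3]),"wid",np.linalg.norm(P[1]-P[2]),np.linalg.norm(P[0]-P[3]))
Q=np.array([onz(T,fT(a),.053) for a in pt]);print("onz53 centre",Q.mean(0).round(4),[np.linalg.norm(Q[i]-Q[(i+1)%4]).round(4) for i in range(4)])
d=(Q[0]-Q[1])+(Q[3]-Q[2]);print("yaw of long axis from y:",np.arctan2(-d[0],d[1]))
d=(P[0]-P[1])+(P[3]-P[2]);print("yaw tri:",np.arctan2(-d[0],d[1]))
# bar
def edges(c,us,lo,hi,name):
    hsv=cv2.cvtColor(c["pixels"],cv2.COLOR_RGB2HSV).astype(int)
    out=[]
    for u in us:
        col=hsv[lo(u):hi(u),u]
        print(name,u,lo(u),[(int(a),int(b)) for a,b in col[:,1:]]) if u%40==0 else 0
edges(T,range(280,361),lambda u:207,lambda u:246,"top")
edges(S,range(280,381),lambda u:int(262-(u-280)*.37)-9,lambda u:int(262-(u-280)*.37)+9,"scene")
E
python3 m1.py
```

```text
plate corner [ 0.5219 -0.2683  0.0541] gap 0.0014
plate corner [ 0.5449 -0.3523  0.0523] gap 0.001
plate corner [ 0.5109 -0.3621  0.0534] gap 0.0006
plate corner [ 0.4888 -0.276   0.054 ] gap 0.0003
centre [ 0.5166 -0.3147  0.0535] len 0.08718054772388445 0.088856745798745 wid 0.035425740009471164 0.03395954742808974
onz53 centre [ 0.5164 -0.3152  0.053 ] [np.float64(0.0866), np.float64(0.0353), np.float64(0.0889), np.float64(0.0337)]
yaw of long axis from y: 0.2602921825513614
yaw tri: 0.2593040782332507
top 280 207 [(8, 64), (8, 64), (8, 67), (20, 63), (12, 64), (20, 78), (25, 71), (24, 63), (15, 69), (15, 67), (10, 80), (14, 126), (26, 139), (22, 129), (22, 130), (6, 123), (25, 93), (12, 63), (34, 68), (12, 64), (11, 68), (19, 66), (8, 67), (15, 68), (23, 68), (24, 64), (11, 67), (12, 66), (24, 65), (4, 66), (25, 70), (8, 65), (15, 68), (7, 71), (17, 74), (19, 66), (104, 110), (178, 196), (96, 183)]
top 320 207 [(93, 112), (22, 70), (27, 65), (11, 69), (12, 65), (26, 68), (12, 66), (22, 70), (15, 66), (8, 68), (27, 56), (24, 64), (21, 121), (21, 134), (27, 133), (24, 130), (14, 12
[... 577 characters left out ...]
, 71), (15, 66), (8, 67), (26, 69), (19, 66), (42, 84)]
scene 280 253 [(122, 213), (123, 204), (122, 197), (125, 188), (120, 183), (111, 173), (64, 159), (5, 156), (21, 174), (15, 170), (3, 157), (18, 139), (16, 114), (18, 85), (9, 59), (18, 43), (7, 38), (24, 43)]
scene 320 238 [(178, 103), (145, 148), (130, 192), (121, 211), (93, 202), (38, 183), (7, 171), (12, 165), (5, 153), (13, 133), (25, 114), (74, 121), (115, 162), (122, 193), (126, 200), (126, 196), (126, 196), (126, 197)]
scene 360 223 [(0, 46), (9, 55), (9, 89), (17, 137), (15, 165), (12, 169), (8, 155), (14, 130), (22, 105), (60, 106), (112, 150), (126, 186), (126, 200), (126, 196), (126, 192), (125, 188), (127, 189), (129, 199)]
```

```bash
cat > m2.py <<'E'
from h import *
T=capture("top");S=capture("scene")
def crossings(v,th):  # first up and last down crossing subpixel of largest run around max
    i=int(np.argmax(v)); a=i
    while v[a]>th and a>0:a-=1
    b=i
    while v[b]>th and b<len(v)-1:b+=1
    return a+(th-v[a])/(v[a+1]-v[a]), b-(th-v[b])/(v[b-1]-v[b])
V=cv2.cvtColor(T["pixels"],cv2.COLOR_RGB2HSV)[:,:,2].astype(float)
pt=[]
for u in range(275,360):
    a,b=crossings(V[208:240,u],98); pt.append((u,208+a,208+b))
pt=np.array(pt)
W=255-cv2.cvtColor(S["pixels"],cv2.COLOR_RGB2HSV)[:,:,1].astype(float)
ps=[]
for u in range(295,346):
    lo=int(262-(u-280)*.37)-9
    a,b=crossings(W[lo:lo+18,u],195); ps.append((u,lo+a,lo+b))
ps=np.array(ps)
def fit(p,k): 
    q=np.polyfit(p[:,0],p[:,k],1); r=p[:,k]-np.polyval(q,p[:,0]); print("res",r.std().round(3));return q
def plane(c,q):
    o,d1=ray(c,(250,np.polyval(q,250)));_,d2=ray(c,(390,np.polyval(q,390)));n=np.cross(d1,d2);return o,n/np.linalg.norm(n)
def mid(p):
    return np.c_[p[:,0],(p[:,1]+p[:,2])/2]
print("widths",(pt[:,2]-pt[:,1]).mean(),(ps[:,2]-ps[:,1]).mean())
qt=fit(mid(pt),1);qs=fit(mid(ps),1)
o1,n1=plane(T,qt);o2,n2=plane(S,qs)
D=np.cross(n1,n2);D/=np.linalg.norm(D);D*=np.sign(D[1])
X0=np.linalg.lstsq(np.array([n1,n2,D]),np.array([n1@o1,n2@o2,0]),rcond=None)[0]
at=lambda y:X0+D*(y-X0[1])/D[1]
print("dir",D.round(4),"yaw",np.arctan2(-D[0],D[1]));print("pt y=0",at(0.).round(4),"y=.1",at(.1).round(4))
# top only, axis at .113
A=onz(T,(280,np.polyval(qt,280)),.113);B=onz(T,(355,np.polyval(qt,355)),.113);d=A-B
print("top only",A.round(4),B.round(4),"yaw",np.arctan2(-d[0],d[1]))
crop(T,210,200,80,50,9,"pics/t2.png");crop(S,340,200,70,60,10,"pics/s2.png");crop(S,255,240,80,80,9,"pics/s3.png");crop(T,330,195,60,60,10,"pics/t3.png")
E
python3 m2.py
```

```text
widths 5.438210451799782 6.1245436176367845
res 1.483
res 0.062
dir [ 0.0374  0.9993 -0.0079] yaw -0.03744244230483113
pt y=0 [0.6174 0.     0.1157] y=.1 [0.6212 0.1    0.1149]
top only [0.621  0.0892 0.113 ] [ 0.615  -0.0722  0.113 ] yaw -0.036629908684698134
```

```bash
python3 - <<'E'
import cv2,numpy as np
a=[cv2.imread(f"pics/{n}.png") for n in("t2","s2")]
o=np.zeros((600,1420,3),np.uint8);o[:a[0].shape[0],:720]=a[0];o[:600,720:]=a[1]
cv2.imwrite("pics/c2.png",o[:, :])
E
```

```text
(no output)
```

View pics/t2.png

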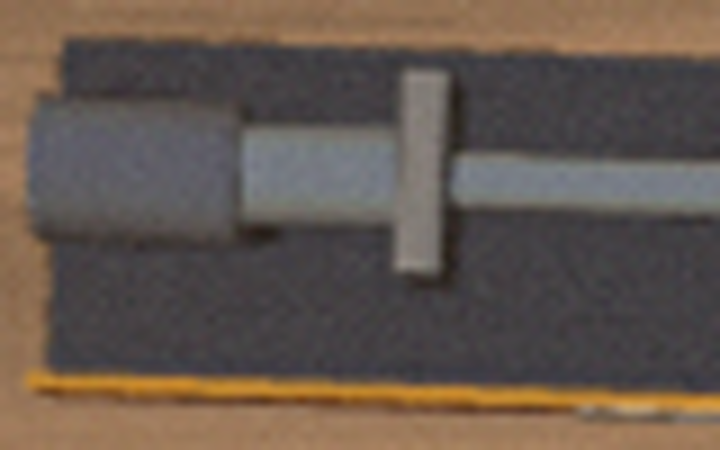

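View pics/s2.png

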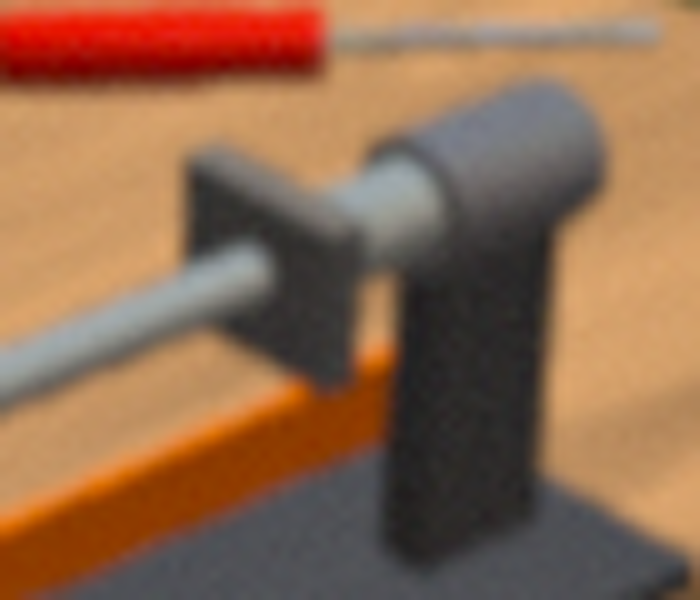

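View pics/t3.png

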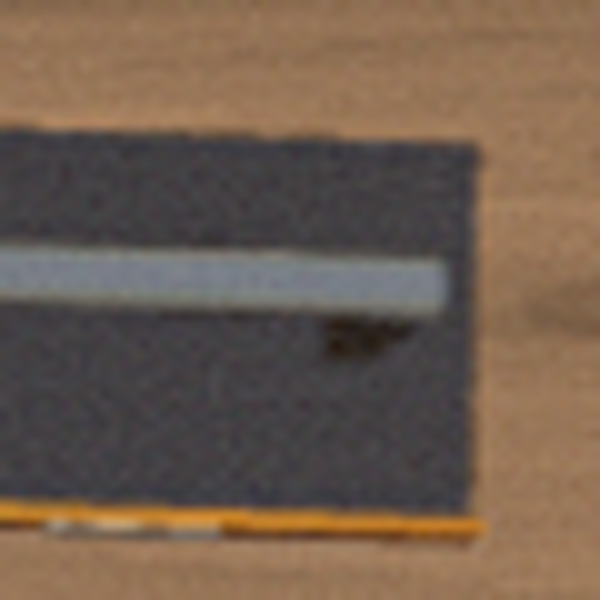

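```bash
sed -i 's/V\[208:240,u\]/V[208:232,u]/' m2.py; sed -i '/^crop/d' m2.py; cat >> m2.py <<'E'
ft=lambda p:((p[0]+.5)/9-.5+210,(p[1]+.5)/9-.5+200)
fs=lambda p:((p[0]+.5)/10-.5+340,(p[1]+.5)/10-.5+200)
f=[]
for a,b in(((441,274),(187,160)),((450,72),(350,238))):
    X,e=tri(T,ft(a),S,fs(b));print("stop face top corner",X.round(4),"gap",e.round(4)); f.append(onz(T,ft(a),.135)); print("  z.135:",f[-1].round(4))
F=np.mean(f,0);d=f[1]-f[0];print("stop mid",F.round(4),"width",np.linalg.norm(d),"yaw",np.arctan2(d[1],d[0]))
e=((448+.5)/10-.5+330,(285+.5)/10-.5+195);E0=onz(T,e,.12);print("bar right end",E0.round(4),"dist to stop",np.linalg.norm((F-E0)[:2]))
E
python3 m2.py
```

```text
widths 5.432467119118936 6.115275157582609
res 1.485
res 0.066
dir [ 0.0372  0.9993 -0.0084] yaw -0.03724889469460854
pt y=0 [0.6174 0.     0.1157] y=.1 [0.6211 0.1    0.1149]
top only [0.621  0.0892 0.113 ] [ 0.6151 -0.0722  0.113 ] yaw -0.03638976151729799
stop face top corner [0.5996 0.1342 0.1341] gap 0.002
  z.135: [0.5989 0.1334 0.135 ]
stop face top corner [0.6487 0.1332 0.1339] gap 0.0061
  z.135: [0.6465 0.1309 0.135 ]
stop mid [0.6227 0.1321 0.135 ] width 0.04769418478362767 yaw -0.052305838939959985
bar right end [ 0.6112 -0.1129  0.12  ] dist to stop 0.24532171941034106
```

```bash
cat >> m2.py <<'E'
m=mid(pt);print(m[::6,:].round(2).tolist(), qt)
r=m[:,1]-np.polyval(qt,m[:,0]);print(m[abs(r)>2])
g=abs(m[:,1]-np.median(m[:,1]))<4;qt=np.polyfit(m[g,0],m[g,1],1);r=m[g,1]-np.polyval(qt,m[g,0]);print("res",r.std())
o1,n1=plane(T,qt)
D=np.cross(n1,n2);D/=np.linalg.norm(D);D*=np.sign(D[1])
X0=np.linalg.lstsq(np.array([n1,n2,D]),np.array([n1@o1,n2@o2,0]),rcond=None)[0]
print("dir",D.round(4),"yaw",np.arctan2(-D[0],D[1]));print("pt y=0",at(0.).round(4),"y=.1",at(.1).round(4))
A=onz(T,(280,np.polyval(qt,280)),.12);B=onz(T,(355,np.polyval(qt,355)),.12);d=A-B
print("top only z.12",A.round(4),B.round(4),"yaw",np.arctan2(-d[0],d[1]))
E
python3 m2.py|tail -9
```

```text
z.135: [0.6465 0.1309 0.135 ]
stop mid [0.6227 0.1321 0.135 ] width 0.04769418478362767 yaw -0.052305838939959985
bar right end [ 0.6112 -0.1129  0.12  ] dist to stop 0.24532171941034106
[[275.0, 219.98], [281.0, 220.16], [287.0, 220.34], [293.0, 220.42], [299.0, 220.75], [305.0, 220.86], [311.0, 221.2], [317.0, 221.33], [323.0, 221.41], [329.0, 221.61], [335.0, 221.84], [341.0, 222.13], [347.0, 222.32], [353.0, 222.33], [359.0, 222.47]] [2.09209127e-02 2.14471694e+02]
[[357.         208.56923077]]
res 0.08451611958825099
dir [ 4.750e-02  9.989e-01 -4.000e-04] yaw -0.04755592173609557
pt y=0 [0.617  0.     0.1154] y=.1 [0.6218 0.1    0.1154]
top only z.12 [0.6207 0.0888 0.12  ] [ 0.6131 -0.0716  0.12  ] yaw -0.04751939033452379
```

Measured: the long saddle's plate centre is at (0.5165, -0.315, 0.0535), against the given 0.053, with a yaw of 0.26. The bar axis is x = 0.617 + 0.0475·y at z ≈ 0.115, yaw -0.0476. The stop face is near (0.623, 0.132). These agree with the sizes given, apart from the socket, which I'll check in the wrist view. Next I'll move above the saddle.

```bash
cat > go.py <<'E'
import sys,numpy as np
from rig import read_state
from scipy.spatial.transform import Rotation as Ro
# go.py x y z yawdeg(of tool x): shift in present tool axes (cm), then turn (rad)
a=list(map(float,sys.argv[1:]))
s=read_state();R=np.array(s["tcp_rot"]);p=np.array(s["position"])
print("t",s["time_s"],"p",p.round(4),"yaw",np.degrees(np.arctan2(R[1,0],R[0,0])).round(2),"zax",R[:,2].round(4),"F",np.round(s["force"],2),"M",np.round(s["moment"],2),"open",round(s["opening"],3),"J",np.round(s["joint_positions"],1))
if len(a)>=3:
    print("shift cm",(R.T@(np.array(a[:3])-p)*100).round(3))
if len(a)>3:
    y=np.radians(a[3]);x=np.array([np.cos(y),np.sin(y),0]);z=np.array([0,0,-1.]);Rt=np.c_[x,np.cross(z,x),z]
    print("turn",Ro.from_matrix(R.T@Rt).as_rotvec().round(4))
E
python3 go.py 0.5165 -0.315 0.20 -75.1
```

```text
t 0.65 p [ 0.2427 -0.5759  0.2226] yaw -67.15 zax [ 0.  0. -1.] F [0.59 0.11 0.44] M [-0.05  0.03  0.06] open 1.0 J [-77.4  30.2  82.1   0.   67.7 -10.2]
shift cm [-13.413 -35.36    2.258]
turn [-0.      0.      0.1387]
```

```bash
python3 -m crank '[[[-0.4,-1.2,0],[0,0,0]],[[-1.3,-3.4,0.2],[0,0,0]],[[-1.5,-4,0.3],[0,0,0]],[[-1.5,-4,0.3],[0,0,0]],[[-1.5,-4,0.3],[0,0,0]],[[-1.5,-4,0.3],[0,0,0]],[[-1.5,-4,0.3],[0,0,0]],[[-1.5,-4,0.3],[0,0,0]],[[-1.5,-3.7,0.26],[0,0,0]],[[-1.0,-2.2,0],[0,0,0.046]],[[-0.21,-0.86,0],[0,0,0.046]],[[0,0,0],[0,0,0.0467]]]' -1; python3 -m crank '[[[0,0,0],[0,0,0]]]'; python3 go.py 0.5165 -0.315 0.20 -75.1; python3 - <<'E'
from h import *
c=capture("wrist");cv2.imwrite("pics/w1.png",c["pixels"][:,:,::-1])
E
```

```text
time_s: 1.85
position: [0.5183, -0.3127, 0.2]
tcp_rot: [[0.258, -0.966, 0.0], [-0.966, -0.258, 0.001], [-0.0, -0.001, -1.0]]
force: [-0.6, -0.6, -1.1]
opening: 0.998
time_s: 1.95
position: [0.5173, -0.3139, 0.2]
tcp_rot: [[0.259, -0.966, -0.0], [-0.966, -0.259, 0.0], [-0.0, -0.0, -1.0]]
force: [-0.2, 0.0, -0.3]
opening: 1.002
t 1.95 p [ 0.5173 -0.3139  0.2   ] yaw -75.0 zax [-0.e+00  3.e-04 -1.e+00] F [-0.23  0.01 -0.3 ] M [-0.03 -0.02  0.05] open 1.002 J [-41.8  30.2  86.4   0.   63.5  33.2]
shift cm [ 0.083  0.106 -0.003]
turn [-0.      0.0003  0.0018]
```

View pics/w1.png

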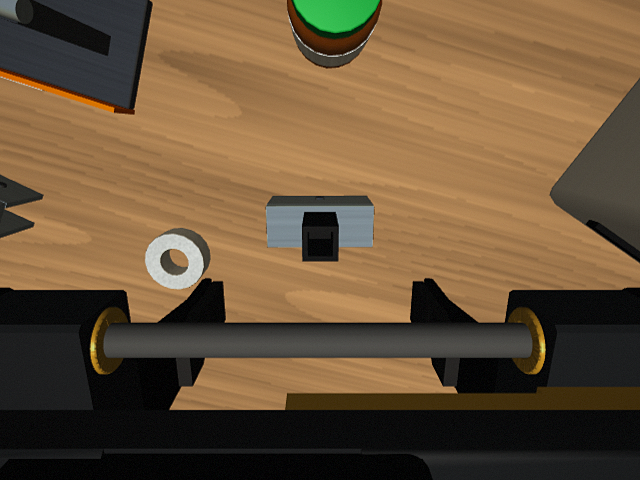

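The wrist view shows the saddle level in the picture, with its plate spanning (266–374, 205–248) and the socket top at about (303–338, 227–261). I'll cast those rays.

```bash
python3 - <<'E'
from h import *
c=capture("wrist");im=c["pixels"]
crop(c,255,185,130,85,6,"pics/w2.png")
hsv=cv2.cvtColor(im,cv2.COLOR_RGB2HSV)
m=((hsv[:,:,1]<70)&(hsv[:,:,2]>90)).astype(np.uint8);m[:,:255]=0;m[:,385:]=0;m[:190]=0;m[265:]=0
ys,xs=np.nonzero(m);print(xs.min(),xs.max(),ys.min(),ys.max())
k,_=cv2.findContours(m,cv2.RETR_EXTERNAL,cv2.CHAIN_APPROX_NONE);k=max(k,key=cv2.contourArea)
r=cv2.minAreaRect(k);print(r)
B=np.array([onz(c,p,.053) for p in cv2.boxPoints(r)]);print(B.round(4).tolist(),B.mean(0).round(4),[np.linalg.norm(B[i]-B[(i+1)%4]).round(4) for i in range(4)])
E
```

```text
265 373 204 246
((319.0, 226.0), (40.0, 108.0), 90.0)
[[0.5205, -0.2686, 0.053], [0.5437, -0.3548, 0.053], [0.5107, -0.3651, 0.053], [0.4868, -0.2763, 0.053]] [ 0.5154 -0.3162  0.053 ] [np.float64(0.0892), np.float64(0.0346), np.float64(0.0919), np.float64(0.0346)]
```

View pics/w2.png

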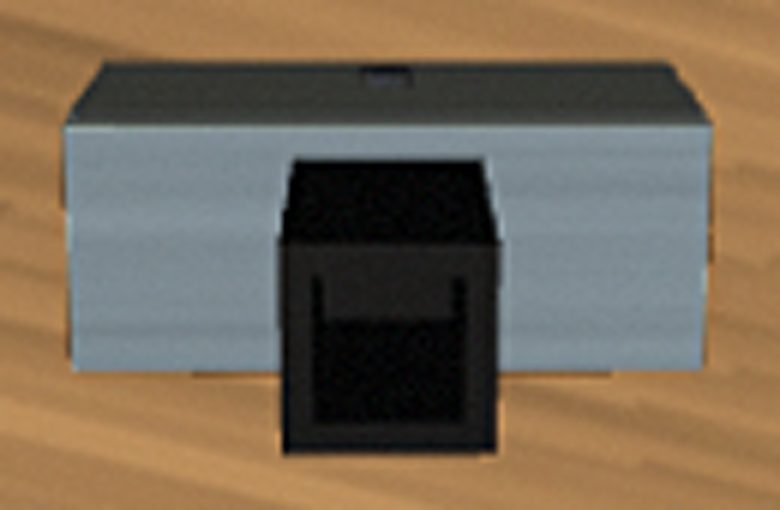

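```bash
python3 - <<'E'
from h import *
c=capture("wrist")
f=lambda p:((p[0]+.5)/6-.5+255,(p[1]+.5)/6-.5+185)
q=[(280,242),(498,242),(497,452),(285,452)]
B=np.array([onz(c,f(p),.103) for p in q]);print(B.mean(0).round(4),[np.linalg.norm(B[i]-B[(i+1)%4]).round(4) for i in range(4)])
E
python3 go.py 0.5160 -0.3155 0.067 -75.1
```

```text
[ 0.5156 -0.3166  0.103 ] [np.float64(0.0255), np.float64(0.026), np.float64(0.0255), np.float64(0.026)]
t 2.1 p [ 0.5167 -0.315   0.2   ] yaw -75.05 zax [-1.e-04  2.e-04 -1.e+00] F [-0.69  0.26  0.16] M [-0.01 -0.01  0.  ] open 0.998 J [-41.9  30.2  86.4   0.   63.5  33.1]
shift cm [ 0.031  0.075 13.296]
turn [0.     0.0003 0.0008]
```

```bash
python3 -m crank '[[[0.03,0.08,0.8],[0,0,0]],[[0,0,2],[0,0,0]],[[0,0,2.5],[0,0,0]],[[0,0,2.5],[0,0,0]],[[0,0,2.5],[0,0,0]],[[0,0,1.8],[0,0,0]],[[0,0,0.8],[0,0,0]],[[0,0,0.4],[0,0,0]],[[0,0,0],[0,0,0]],[[0,0,0],[0,0,0]]]' -1; python3 go.py 0.516 -0.3155 0.067 -75.1;python3 - <<'E'
from h import *
c=capture("wrist");cv2.imwrite("pics/w3.png",c["pixels"][:,:,::-1])
E
```

```text
time_s: 3.1
position: [0.5165, -0.3164, 0.0678]
tcp_rot: [[0.257, -0.966, 0.001], [-0.966, -0.257, -0.001], [0.001, -0.001, -1.0]]
force: [1.0, 0.1, 0.1]
opening: 0.996
t 3.1 p [ 0.5165 -0.3164  0.0678] yaw -75.1 zax [ 0.0013 -0.0011 -1.    ] F [0.98 0.1  0.09] M [ 0.03 -0.05  0.01] open 0.996 J [-42.   40.5  91.8   0.   47.6  33.1]
shift cm [-0.1    0.027  0.079]
turn [-0.001  -0.0014 -0.    ]
```

View pics/w3.png

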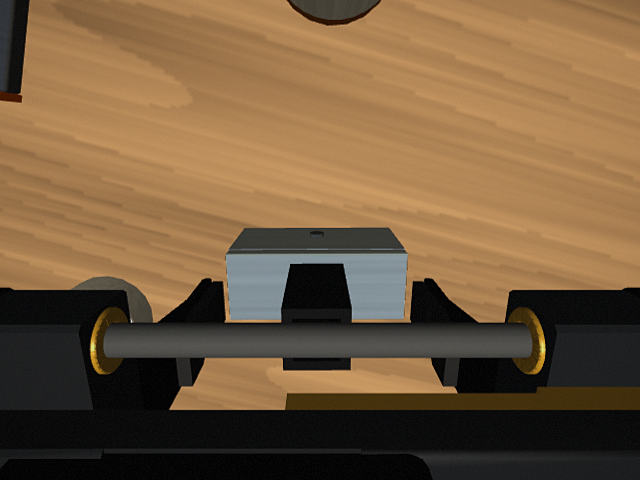

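The socket (282–351, centre 316) sits midway between the fingers, so I'll close on it.

```bash
python3 -m crank '[[[0,0,0],[0,0,0]],[[0,0,0],[0,0,0]],[[0,0,0],[0,0,0]],[[0,0,0],[0,0,0]],[[0,0,0],[0,0,0]],[[0,0,0],[0,0,0]],[[0,0,0],[0,0,0]],[[0,0,0],[0,0,0]]]' 1; python3 go.py 0.516 -0.3155 0.067 -75.1
```

```text
time_s: 3.95
position: [0.516, -0.3159, 0.0669]
tcp_rot: [[0.257, -0.966, -0.0], [-0.966, -0.257, 0.0], [-0.0, 0.0, -1.0]]
force: [0.1, 0.1, -0.2]
opening: 0.359
t 3.95 p [ 0.516  -0.3159  0.0669] yaw -75.1 zax [-0.  0. -1.] F [ 0.08  0.05 -0.19] M [-0.01 -0.02  0.  ] open 0.359 J [-42.   40.6  91.8   0.   47.6  33.1]
shift cm [-0.038 -0.007 -0.01 ]
turn [0. 0. 0.]
```

```bash
python3 -m crank '[[[0,0,0],[0,0,0]],[[0,0,0],[0,0,0]],[[0,0,0],[0,0,0]]]'; python3 -m crank '[[[0,0,0],[0,0,0]],[[0,0,0],[0,0,0]],[[0,0,0],[0,0,0]]]'; python3 go.py 0.516 -0.3155 0.067 -75.1
```

```text
time_s: 4.25
position: [0.5161, -0.3159, 0.0669]
tcp_rot: [[0.257, -0.966, -0.0], [-0.966, -0.257, -0.0], [0.0, 0.0, -1.0]]
force: [-0.5, -0.4, -0.7]
opening: 0.293
time_s: 4.55
position: [0.5161, -0.3159, 0.0669]
tcp_rot: [[0.257, -0.966, 0.0], [-0.966, -0.257, -0.0], [0.0, -0.0, -1.0]]
force: [0.3, -1.2, -1.3]
opening: 0.295
t 4.55 p [ 0.5161 -0.3159  0.0669] yaw -75.1 zax [ 1.e-04 -1.e-04 -1.e+00] F [ 0.31 -1.24 -1.29] M [-0.08 -0.05 -0.01] open 0.295 J [-42.   40.6  91.8  -0.   47.6  33.1]
shift cm [-0.043 -0.006 -0.011]
turn [-0.     -0.0001 -0.    ]
```

Gripped: the opening of 0.295 × 87 mm is 25.7 mm, matching the 26 mm socket. Now lift.

```bash
python3 -m crank '[[[0,0,-0.4],[0,0,0]],[[0,0,-1.2],[0,0,0]],[[0,0,-2],[0,0,0]],[[0,0,-2.4],[0,0,0]],[[0,0,-2.4],[0,0,0]],[[0,0,-2.4],[0,0,0]],[[0,0,-2.4],[0,0,0]],[[0,0,-1.6],[0,0,0]],[[0,0,-0.5],[0,0,0]],[[0,0,0],[0,0,0]]]'; python3 go.py 0.6195 0.052 0.22 -92.73
```

```text
time_s: 5.55
position: [0.5162, -0.3159, 0.2211]
tcp_rot: [[0.257, -0.966, 0.001], [-0.966, -0.257, -0.001], [0.001, -0.001, -1.0]]
force: [0.3, 0.1, -3.3]
opening: 0.293
t 5.55 p [ 0.5162 -0.3159  0.2211] yaw -75.1 zax [ 0.0014 -0.0012 -1.    ] F [ 0.33  0.13 -3.31] M [-0.02  0.02 -0.02] open 0.293 J [-42.   28.7  85.2   0.   66.   33.1]
shift cm [-32.897 -19.448   0.078]
turn [-0.0012 -0.0013  0.3077]
```

```bash
python3 -m crank '[[[-0.9,-0.55,0],[0,0,0]],[[-2,-1.2,0],[0,0,0]],[[-3,-1.75,0],[0,0,0]],[[-3.5,-2.05,0],[0,0,0]],[[-3.5,-2.05,0],[0,0,0]],[[-3.5,-2.05,0],[0,0,0]],[[-3.5,-2.05,0],[0,0,0]],[[-3.5,-2.05,0],[0,0,0]],[[-3.5,-2.05,0],[0,0,0]],[[-3,-1.75,0],[0,0,0]],[[-2,-1.3,0],[0,0,0]],[[-1,-0.6,0],[0,0,0]]]'; python3 -m crank '[[[0,0,0],[0,0,0.03]],[[0,0,0],[0,0,0.06]],[[0,0,0],[0,0,0.07]],[[0,0,0],[0,0,0.07]],[[0,0,0],[0,0,0.05]],[[0,0,0],[0,0,0.0277]],[[0,0,0],[0,0,0]],[[0,0,0],[0,0,0]]]'; python3 go.py 0.6195 0.052 0.20 -92.73; python3 - <<'E'
from h import *
for n in("wrist","scene","top"):
    c=capture(n)
    if n=="wrist":cv2.imwrite("pics/w4.png",c["pixels"][:,:,::-1])
    elif n=="scene":crop(c,220,130,220,180,3.5,"pics/s4.png")
    else: crop(c,200,180,220,100,3.6,"pics/t4.png")
E
```

```text
time_s: 6.75
position: [0.6185, 0.0553, 0.2184]
tcp_rot: [[0.26, -0.966, -0.003], [-0.966, -0.26, 0.001], [-0.002, 0.003, -1.0]]
force: [0.1, -0.4, -2.4]
opening: 0.296
time_s: 7.55
position: [0.6191, 0.0519, 0.2196]
tcp_rot: [[-0.047, -0.999, -0.001], [-0.999, 0.047, -0.0], [0.0, 0.001, -1.0]]
force: [0.1, -0.5, -3.0]
opening: 0.293
t 7.55 p [0.6191 0.0519 0.2196] yaw -92.71 zax [-9.e-04 -0.e+00 -1.e+00] F [ 0.09 -0.54 -2.97] M [ 0.03  0.09 -0.02] open 0.293 J [-5.5 30.1 82.8 -0.  67.1 87.2]
shift cm [-0.012 -0.046  1.958]
turn [ 0.0009 -0.0001  0.0004]
```

View pics/w4.png

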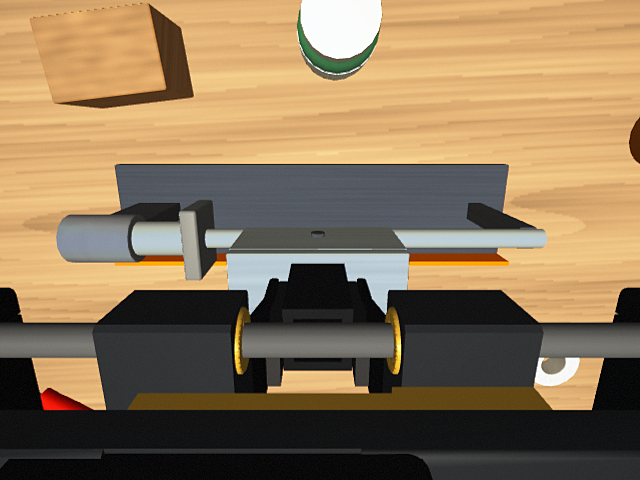

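View pics/s4.png

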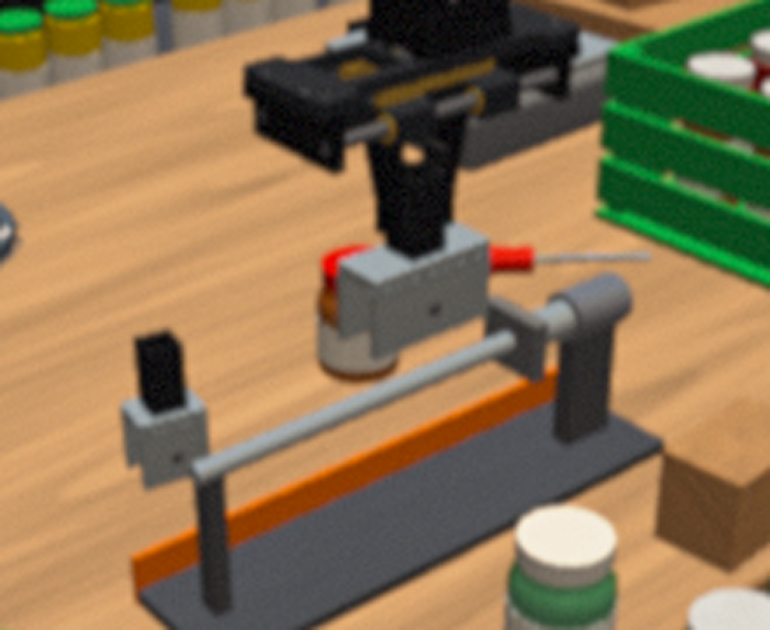

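View pics/t4.png

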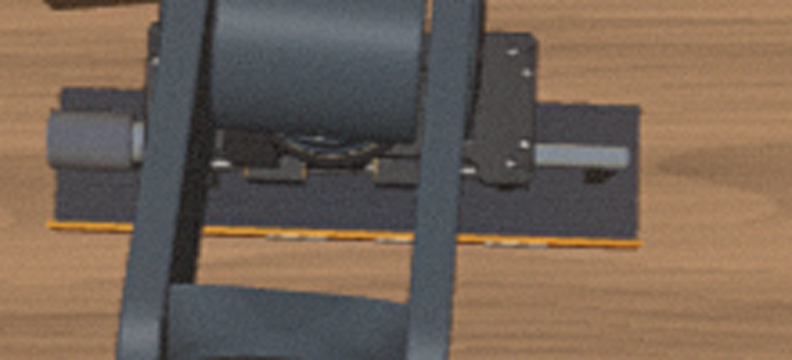

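The wrist view shows the saddle plate (228–408, 250–290) parallel to the bar, whose row is about 238. The stop plate is at (183–213, 200–278), clear to the left of the saddle. I'll recheck the bar against the wrist calibration.

```bash
python3 - <<'E'
from h import *
c=capture("wrist");im=c["pixels"];g=cv2.cvtColor(im,cv2.COLOR_RGB2GRAY).astype(float)
crop(c,170,190,250,120,3.1,"pics/w5.png")
for u in (420,440,460,480,500,520):
    print(u,g[222:256,u].astype(int).tolist())
E
```

```text
420 [93, 94, 93, 91, 93, 96, 81, 84, 128, 150, 173, 190, 199, 200, 202, 203, 202, 204, 204, 204, 204, 201, 204, 200, 191, 154, 85, 86, 94, 93, 97, 111, 69, 76]
440 [91, 93, 90, 90, 99, 92, 83, 85, 125, 153, 172, 188, 199, 200, 202, 204, 202, 202, 205, 203, 202, 202, 203, 198, 191, 151, 86, 84, 91, 92, 97, 108, 71, 75]
460 [92, 92, 90, 94, 96, 95, 82, 83, 127, 152, 172, 188, 199, 201, 201, 205, 201, 204, 203, 204, 203, 202, 201, 197, 191, 155, 85, 87, 89, 88, 99, 108, 73, 73]
480 [35, 35, 32, 32, 46, 83, 84, 84, 125, 152, 170, 189, 199, 199, 201, 202, 200, 201, 203, 203, 201, 204, 200, 200, 190, 153, 87, 85, 90, 90, 98, 109, 71, 74]
500 [33, 32, 33, 34, 36, 30, 33, 70, 130, 152, 174, 188, 195, 199, 200, 202, 203, 202, 202, 204, 202, 201, 200, 197, 185, 156, 167, 202, 197, 197, 196, 202, 211, 204]
520 [26, 34, 34, 34, 32, 51, 76, 81, 127, 150, 172, 186, 196, 198, 198, 201, 199, 199, 202, 200, 201, 199, 200, 197, 188, 144, 125, 207, 199, 199, 201, 201, 203, 205]
```

View pics/w5.png

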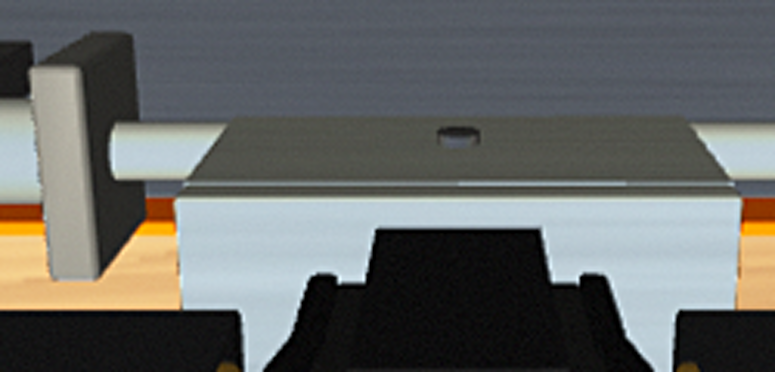

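```bash
python3 - <<'E'
from h import *
c=capture("wrist")
f=lambda p:((p[0]+.5)/3.1-.5+170,(p[1]+.5)/3.1-.5+190)
for u in (420,520):
    print("bar axis z.113",onz(c,(u,238.5),.113).round(4),"z.1154",onz(c,(u,238.5),.1154).round(4))
for p in ((80,68),(100,278)): print("stop edge z.135",onz(c,f(p),.135).round(4))
zp=read_state()["position"][2]-.067+.053
for p in ((175,198),(740,198)): print("plate +x edge",zp,onz(c,f(p),zp).round(4))
E
python3 go.py 0.6195 0.052 0.20 -92.73
```

```text
bar axis z.113 [ 0.6144 -0.0237  0.113 ] z.1154 [ 0.6152 -0.0231  0.1154]
bar axis z.113 [ 0.611  -0.0973  0.113 ] z.1154 [ 0.6117 -0.096   0.1154]
stop edge z.135 [0.6466 0.1314 0.135 ]
stop edge z.135 [0.5985 0.1334 0.135 ]
plate +x edge 0.20595328879828304 [0.6387 0.0955 0.206 ]
plate +x edge 0.20595328879828304 [0.6345 0.0067 0.206 ]
t 7.8 p [0.6194 0.0521 0.22  ] yaw -92.72 zax [-0. -0. -1.] F [ 0.68 -0.12 -2.97] M [ 0.03 -0.   -0.  ] open 0.297 J [-5.5 30.1 82.8 -0.  67.1 87.2]
shift cm [ 0.005 -0.013  1.995]
turn [ 0.     -0.      0.0002]
```

Bar and saddle agree to within about 1 mm sideways, against 6 mm of clearance each side, and the saddle is about 36 mm clear of the stop. Lowering it.

```bash
python3 -m crank '[[[0,0.05,0.6],[0,0,0]],[[0,0,1.4],[0,0,0]],[[0,0,1.6],[0,0,0]],[[0,0,1.4],[0,0,0]],[[0,0,1],[0,0,0]],[[0,0,0.5],[0,0,0]],[[0,0,0.3],[0,0,0]],[[0,0,0.2],[0,0,0]],[[0,0,0],[0,0,0]]]'; python3 go.py 0.619 0.052 0.142 -92.73;  python3 - <<'E'
from h import *
c=capture("scene");crop(c,220,130,220,180,3.5,"pics/s5.png")
E
```

```text
time_s: 8.7
position: [0.6191, 0.0521, 0.1502]
tcp_rot: [[-0.048, -0.999, 0.001], [-0.999, 0.048, -0.0], [0.0, -0.001, -1.0]]
force: [-0.2, 0.4, -2.5]
opening: 0.295
t 8.7 p [0.6191 0.0521 0.1502] yaw -92.72 zax [ 5.e-04 -1.e-04 -1.e+00] F [-0.17  0.38 -2.52] M [0.03 0.02 0.01] open 0.295 J [-5.5 34.8 86.5 -0.  58.6 87.2]
shift cm [0.01  0.011 0.816]
turn [-0.0005 -0.      0.0001]
```

View pics/s5.png

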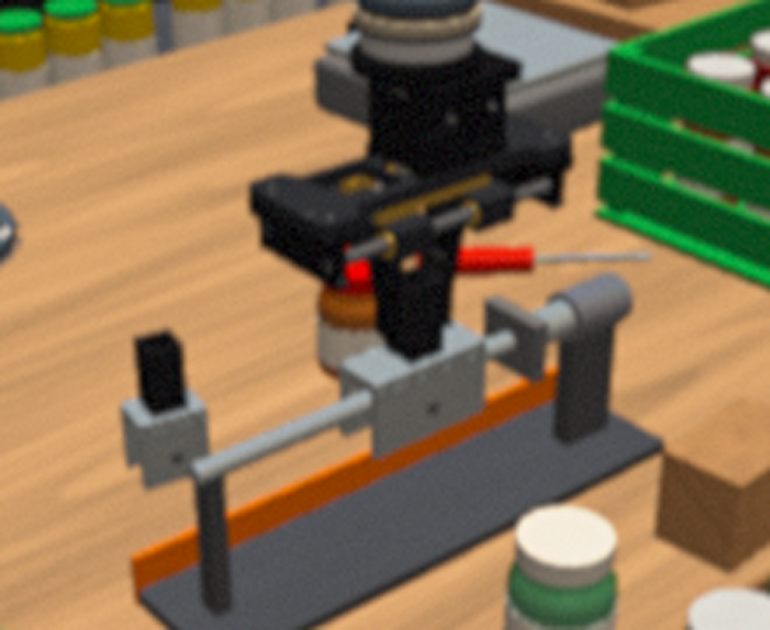

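The scene view shows the bar passing between the legs at about (370,405) to (490,345) in the crop. I'll lower the last millimetres while watching the force.

```bash
python3 -m crank '[[[0,0,0.2],[0,0,0]],[[0,0,0.2],[0,0,0]],[[0,0,0.1],[0,0,0]],[[0,0,0],[0,0,0]]]'; python3 -m crank '[[[0,0,0.1],[0,0,0]],[[0,0,0],[0,0,0]]]'; python3 -m crank '[[[0,0,0.1],[0,0,0]],[[0,0,0],[0,0,0]]]';python3 -m crank '[[[0,0,0.1],[0,0,0]],[[0,0,0],[0,0,0]]]'; python3 go.py 0.619 0.052 0.142 -92.73
```

```text
time_s: 9.15
position: [0.6187, 0.0521, 0.1448]
tcp_rot: [[-0.048, -0.999, -0.0], [-0.999, 0.048, 0.0], [-0.0, 0.0, -1.0]]
force: [0.3, 0.4, -2.5]
opening: 0.297
time_s: 9.35
position: [0.6188, 0.0521, 0.1438]
tcp_rot: [[-0.048, -0.999, -0.0], [-0.999, 0.048, 0.0], [-0.0, 0.0, -1.0]]
force: [-0.4, -0.2, -2.7]
opening: 0.296
time_s: 9.55
position: [0.6188, 0.0521, 0.1428]
tcp_rot: [[-0.048, -0.999, -0.0], [-0.999, 0.048, 0.0], [-0.0, 0.0, -1.0]]
force: [0.7, 0.3, -2.3]
opening: 0.297
time_s: 9.75
position: [0.6189, 0.0521, 0.1419]
tcp_rot: [[-0.048, -0.999, 0.0], [-0.999, 0.048, 0.0], [-0.0, -0.0, -1.0]]
force: [-0.4, -0.6, -1.9]
opening: 0.295
t 9.75 p [0.6189 0.0521 0.1419] yaw -92.73 zax [ 1.e-04  0.e+00 -1.e+00] F [-0.45 -0.62 -1.91] M [0.07 0.02 0.01] open 0.295 J [-5.5 35.5 86.9  0.  57.7 87.2]
shift cm [ 0.012 -0.007 -0.007]
turn [-0.0001  0.      0.    ]
```

```bash
python3 -m crank '[[[0,0,0.05],[0,0,0]],[[0,0,0],[0,0,0]]]'; python3 -m crank '[[[0,0,0.05],[0,0,0]],[[0,0,0],[0,0,0]]]';python3 -m crank '[[[0,0,0],[0,0,0]],[[0,0,0],[0,0,0]]]'; python3 go.py 0.619 0.052 0.142 -92.73
```

```text
time_s: 9.95
position: [0.619, 0.0521, 0.1419]
tcp_rot: [[-0.048, -0.999, 0.0], [-0.999, 0.048, -0.0], [0.0, -0.0, -1.0]]
force: [-0.7, -0.4, 1.0]
opening: 0.292
time_s: 10.15
position: [0.619, 0.0521, 0.1418]
tcp_rot: [[-0.048, -0.999, 0.001], [-0.999, 0.048, -0.0], [0.0, -0.001, -1.0]]
force: [-2.2, -0.2, 4.6]
opening: 0.298
time_s: 10.35
position: [0.619, 0.0521, 0.1418]
tcp_rot: [[-0.048, -0.999, 0.001], [-0.999, 0.048, -0.0], [0.0, -0.001, -1.0]]
force: [-2.6, 0.5, 5.8]
opening: 0.298
t 10.35 p [0.619  0.0521 0.1418] yaw -92.72 zax [ 6.e-04 -1.e-04 -1.e+00] F [-2.56  0.48  5.79] M [ 0.09  0.41 -0.  ] open 0.298 J [-5.5 35.5 86.9 -0.  57.6 87.2]
shift cm [ 0.011 -0.003 -0.018]
turn [-0.0006 -0.0001  0.0001]
```

Seated: the measured height is TCP 0.1418, and the z force went from -2.5 N to +5.8 N. I'll ease the down-press a little, then slide toward the stop (tool -x).

```bash
python3 -m crank '[[[0,0,-0.04],[0,0,0]],[[0,0,0],[0,0,0]],[[-0.2,0,0],[0,0,0]],[[-0.4,0,0],[0,0,0]],[[-0.6,0,0],[0,0,0]],[[-0.5,0,0],[0,0,0]],[[-0.3,0,0],[0,0,0]],[[0,0,0],[0,0,0]]]'; python3 go.py 0.619 0.052 0.142 -92.73;  python3 - <<'E'
from h import *
c=capture("wrist");crop(c,150,180,280,140,2.8,"pics/w6.png")
E
```

```text
time_s: 11.15
position: [0.6208, 0.0728, 0.1418]
tcp_rot: [[-0.047, -0.999, 0.002], [-0.999, 0.047, -0.0], [-0.0, -0.002, -1.0]]
force: [0.5, -3.2, 4.8]
opening: 0.298
t 11.15 p [0.6208 0.0728 0.1418] yaw -92.69 zax [ 0.0023 -0.     -1.    ] F [ 0.51 -3.19  4.77] M [-0.31  0.01  0.05] open 0.298 J [-3.5 35.7 86.4  0.  57.8 89.1]
shift cm [ 2.086  0.08  -0.018]
turn [-0.0023  0.0001  0.0007]
```

View pics/w6.png

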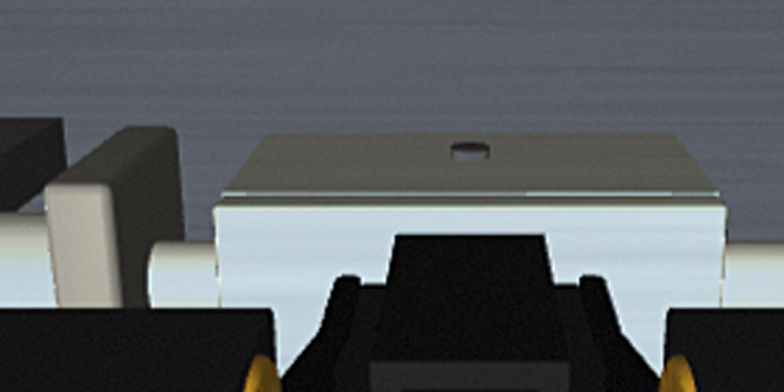

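```bash
python3 -m crank '[[[0,0,-0.04],[0,0,0]],[[0,0,0],[0,0,0]]]'; python3 -m crank '[[[-0.3,0,0],[0,0,0]],[[-0.4,0,0],[0,0,0]],[[-0.3,0,0],[0,0,0]],[[0,0,0],[0,0,0]]]';  python3 go.py 0.619 0.052 0.142 -92.73
```

```text
time_s: 11.4
position: [0.6207, 0.0728, 0.1418]
tcp_rot: [[-0.047, -0.999, 0.002], [-0.999, 0.047, 0.001], [-0.001, -0.002, -1.0]]
force: [1.7, -0.9, 3.2]
opening: 0.302
time_s: 11.8
position: [0.6201, 0.0827, 0.1418]
tcp_rot: [[-0.047, -0.999, -0.0], [-0.999, 0.047, 0.0], [-0.0, 0.0, -1.0]]
force: [0.5, -1.6, 4.7]
opening: 0.291
t 11.8 p [0.6201 0.0827 0.1418] yaw -92.71 zax [-3.e-04  4.e-04 -1.e+00] F [ 0.55 -1.55  4.75] M [-0.28  0.02 -0.02] open 0.291 J [-2.6 35.8 86.2  0.  58.1 90.1]
shift cm [ 3.072 -0.032 -0.022]
turn [0.0003 0.0004 0.0004]
```

```bash
python3 -m crank '[[[-0.2,0,0],[0,0,0]],[[0,0,0],[0,0,0]]]'; python3 -m crank '[[[-0.2,0,0],[0,0,0]],[[0,0,0],[0,0,0]]]'; python3 -m crank '[[[-0.2,0,0],[0,0,0]],[[0,0,0],[0,0,0]]]';python3 -m crank '[[[-0.2,0,0],[0,0,0]],[[0,0,0],[0,0,0]]]';python3 -m crank '[[[-0.2,0,0],[0,0,0]],[[0,0,0],[0,0,0]]]';  python3 go.py 0.619 0.052 0.142 -92.73;  python3 - <<'E'
from h import *
c=capture("wrist");crop(c,150,180,280,140,2.8,"pics/w7.png")
c=capture("scene");crop(c,290,170,130,100,6,"pics/s7.png")
E
```

```text
time_s: 12.0
position: [0.6203, 0.0843, 0.1418]
tcp_rot: [[-0.047, -0.999, -0.0], [-0.999, 0.047, 0.0], [-0.0, 0.0, -1.0]]
force: [0.4, -3.1, 5.1]
opening: 0.298
time_s: 12.2
position: [0.6204, 0.0861, 0.1418]
tcp_rot: [[-0.048, -0.999, -0.0], [-0.999, 0.048, -0.0], [0.0, 0.0, -1.0]]
force: [0.1, -2.4, 5.8]
opening: 0.295
time_s: 12.4
position: [0.6205, 0.0881, 0.1418]
tcp_rot: [[-0.048, -0.999, -0.0], [-0.999, 0.048, -0.0], [0.0, 0.0, -1.0]]
force: [0.3, -3.1, 5.4]
opening: 0.298
time_s: 12.6
position: [0.6206, 0.0899, 0.1418]
tcp_rot: [[-0.048, -0.999, -0.0], [-0.999, 0.048, -0.0], [0.0, 0.0, -1.0]]
force: [-0.7, -4.2, 5.5]
opening: 0.297
time_s: 12.8
position: [0.6207, 0.0916, 0.1418]
tcp_rot: [[-0.048, -0.999, -0.0], [-0.999, 0.048, -0.001], [0.001, 0.0, -1.0]]
force: [0.7, -3.8, 5.3]
opening: 0.297
t 12.8 p [0.6207 0.0916 0.1418] yaw -92.73 zax [-3.e-04 -8.e-04 -1.e+00] F [ 0.71 -3.85  5.26] M [-0.62 -0.02 -0.  ] open 0.297 J [-1.8 35.9 85.9 -0.1 58.2 91. ]
shift cm [ 3.967 -0.022 -0.015]
turn [ 0.0003 -0.0008  0.0001]
```

View pics/w7.png

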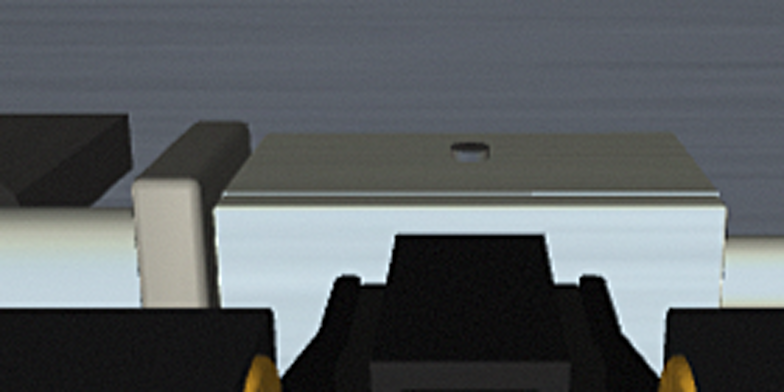

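View pics/s7.png

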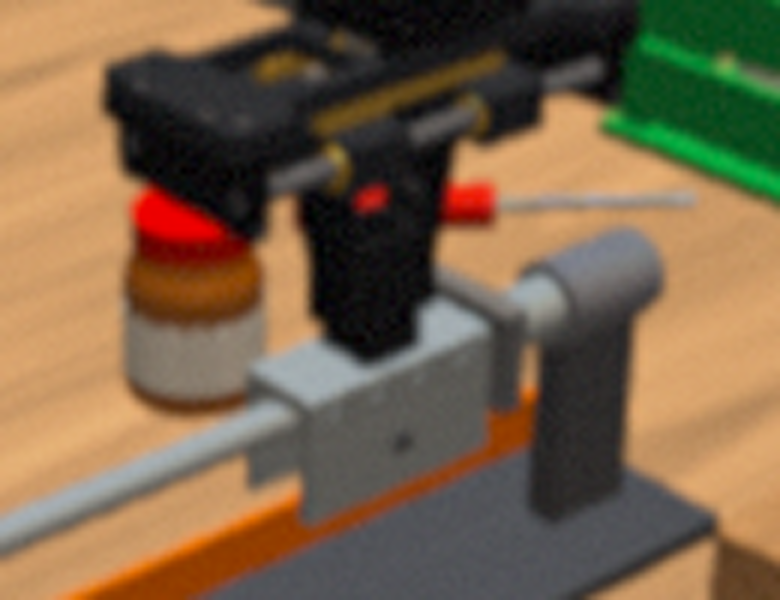

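Contact with the stop began near TCP y ≈ 0.088, where the y force and moment started rising. I'll ease the down-press a bit more and keep pressing in small steps.

```bash
python3 -m crank '[[[0,0,-0.03],[0,0,0]],[[0,0,0],[0,0,0]]]';python3 -m crank '[[[-0.2,0,0],[0,0,0]],[[0,0,0],[0,0,0]]]'; python3 -m crank '[[[-0.2,0,0],[0,0,0]],[[0,0,0],[0,0,0]]]'; python3 -m crank '[[[-0.2,0,0],[0,0,0]],[[0,0,0],[0,0,0]]]'; python3 go.py 0.619 0.052 0.142 -92.73
```

```text
time_s: 13.1
position: [0.6207, 0.0917, 0.1418]
tcp_rot: [[-0.048, -0.999, -0.0], [-0.999, 0.048, -0.001], [0.001, 0.0, -1.0]]
force: [0.6, -5.1, 2.6]
opening: 0.296
time_s: 13.3
position: [0.6208, 0.0938, 0.1419]
tcp_rot: [[-0.048, -0.999, -0.0], [-0.999, 0.048, -0.001], [0.001, 0.0, -1.0]]
force: [-0.3, -4.7, 2.5]
opening: 0.295
time_s: 13.5
position: [0.6208, 0.0957, 0.1418]
tcp_rot: [[-0.047, -0.999, -0.0], [-0.999, 0.047, -0.001], [0.001, 0.0, -1.0]]
force: [0.7, -5.0, 2.2]
opening: 0.296
time_s: 13.7
position: [0.621, 0.0975, 0.1419]
tcp_rot: [[-0.047, -0.999, -0.0], [-0.999, 0.047, -0.001], [0.001, 0.0, -1.0]]
force: [-0.3, -5.4, 3.7]
opening: 0.293
t 13.7 p [0.621  0.0975 0.1419] yaw -92.72 zax [-4.0e-04 -1.1e-03 -1.0e+00] F [-0.32 -5.44  3.65] M [-0.89  0.03 -0.09] open 0.293 J [-1.2 36.  85.7 -0.1 58.4 91.5]
shift cm [ 4.557 -0.02  -0.006]
turn [ 0.0003 -0.0011  0.0003]
```

```bash
python3 -m crank '[[[-0.2,0,0],[0,0,0]],[[0,0,0],[0,0,0]]]'; python3 -m crank '[[[-0.2,0,0],[0,0,0]],[[0,0,0],[0,0,0]]]';  python3 -m crank '[[[0,0,0],[0,0,0]],[[0,0,0],[0,0,0]]]'; python3 go.py 0.619 0.052 0.142 -92.73; python3 - <<'E'
from h import *
c=capture("wrist");crop(c,130,200,130,100,6,"pics/w8.png")
c=capture("scene");crop(c,340,200,70,60,10,"pics/s8.png")
c=capture("top");crop(c,205,195,90,60,8,"pics/t8.png")
E
```

```text
time_s: 13.9
position: [0.621, 0.0993, 0.1419]
tcp_rot: [[-0.047, -0.999, -0.001], [-0.999, 0.047, -0.001], [0.001, 0.001, -1.0]]
force: [-0.4, -5.9, 2.7]
opening: 0.296
time_s: 14.1
position: [0.6211, 0.1011, 0.1419]
tcp_rot: [[-0.047, -0.999, -0.001], [-0.999, 0.047, -0.002], [0.002, 0.001, -1.0]]
force: [-0.8, -7.1, 3.5]
opening: 0.299
time_s: 14.3
position: [0.6211, 0.1011, 0.1419]
tcp_rot: [[-0.047, -0.999, -0.001], [-0.999, 0.047, -0.002], [0.002, 0.001, -1.0]]
force: [0.4, -6.3, 2.8]
opening: 0.3
t 14.3 p [0.6211 0.1011 0.1419] yaw -92.72 zax [-6.0e-04 -1.6e-03 -1.0e+00] F [ 0.44 -6.32  2.85] M [-1.06  0.03 -0.01] open 0.3 J [-0.9 36.  85.6 -0.1 58.4 91.9]
shift cm [ 4.912 -0.024 -0.006]
turn [ 0.0005 -0.0016  0.0002]
```

View pics/w8.png

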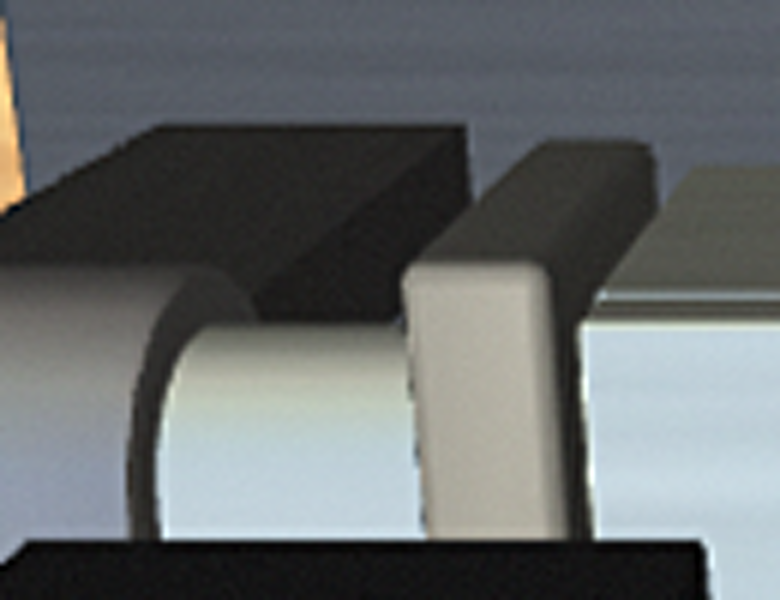

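View pics/s8.png

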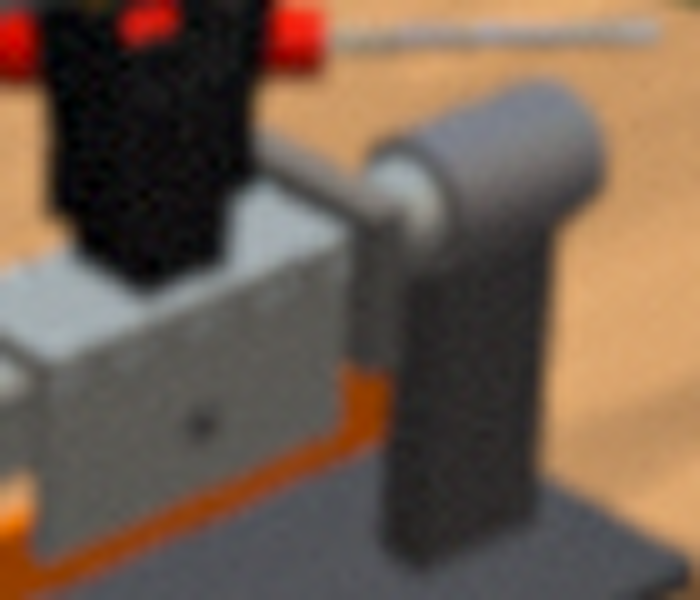

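View pics/t8.png

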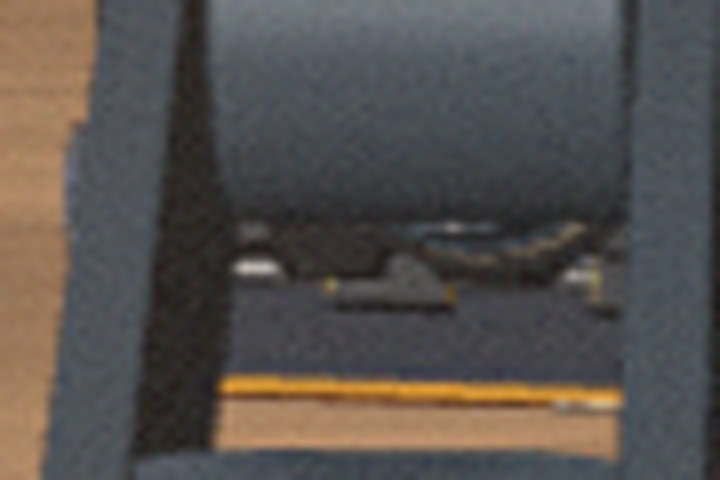

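```bash
python3 - <<'E'
from h import *
c=capture("wrist")
f=lambda p:((p[0]+.5)/6-.5+130,(p[1]+.5)/6-.5+200)
D=np.array([.0475,.9989]);
a=onz(c,f((548,265)),.135);b=onz(c,f((568,500)),.135);print("stop edge now",a.round(4),b.round(4))
for X in (a,b): print("travel vs wrist-rest (line through .6466,.1314/.5985,.1334):",((X[:2]-np.array([.6466,.1314]))@D*1000).round(2), ((X[:2]-np.array([.5985,.1334]))@D*1000).round(2))
e=onz(c,f((592,310)),.128);print("saddle plate end, z.128",e.round(4))
E
```

```text
stop edge now [0.6476 0.1445 0.135 ] [0.628  0.1452 0.135 ]
travel vs wrist-rest (line through .6466,.1314/.5985,.1334): 13.1 13.39
travel vs wrist-rest (line through .6466,.1314/.5985,.1334): 12.87 13.16
saddle plate end, z.128 [0.6416 0.1433 0.128 ]
```

The stop has gone back about 13 mm by the wrist view, and that matches contact at TCP y ≈ 0.088. Two millimetres more.

```bash
python3 -m crank '[[[-0.1,0,0],[0,0,0]],[[-0.1,0,0],[0,0,0]],[[0,0,0],[0,0,0]]]'; python3 -m crank '[[[0,0,0],[0,0,0]],[[0,0,0],[0,0,0]],[[0,0,0],[0,0,0]],[[0,0,0],[0,0,0]],[[0,0,0],[0,0,0]]]'; python3 go.py 0.619 0.052 0.142 -92.73; python3 - <<'E'
from h import *
c=capture("wrist");crop(c,130,200,130,100,6,"pics/w9.png");cv2.imwrite("pics/w9f.png",c["pixels"][:,:,::-1])
c=capture("scene");crop(c,220,130,220,180,3.5,"pics/s9.png")
E
```

```text
time_s: 14.8
position: [0.6212, 0.1027, 0.1419]
tcp_rot: [[-0.047, -0.999, -0.001], [-0.999, 0.047, -0.002], [0.002, 0.001, -1.0]]
force: [0.5, -6.7, 3.6]
opening: 0.297
time_s: 15.3
position: [0.6212, 0.1027, 0.1419]
tcp_rot: [[-0.047, -0.999, -0.001], [-0.999, 0.047, -0.002], [0.002, 0.001, -1.0]]
force: [-0.6, -7.3, 3.3]
opening: 0.3
t 15.3 p [0.6212 0.1027 0.1419] yaw -92.72 zax [-8.0e-04 -2.2e-03 -1.0e+00] F [-0.62 -7.33  3.32] M [-1.23  0.   -0.03] open 0.3 J [-0.7 36.1 85.5 -0.1 58.5 92.1]
shift cm [ 5.074e+00 -2.400e-02 -1.000e-03]
turn [ 0.0007 -0.0023  0.0002]
```

View pics/w9.png

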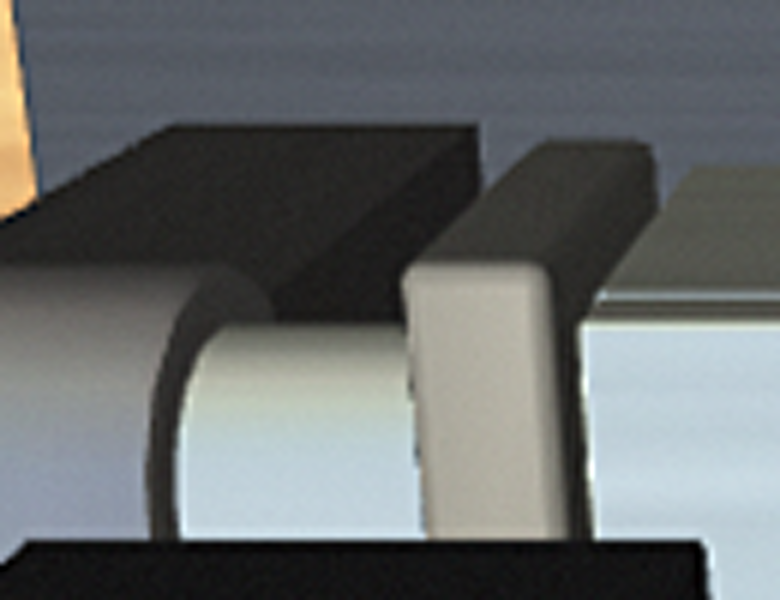

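View pics/w9f.png

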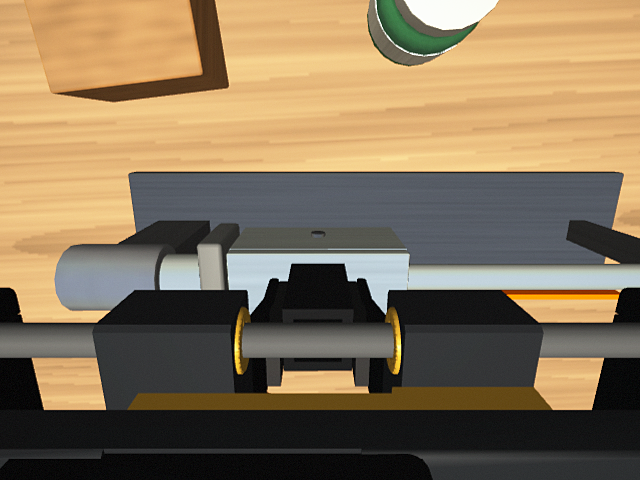

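View pics/s9.png

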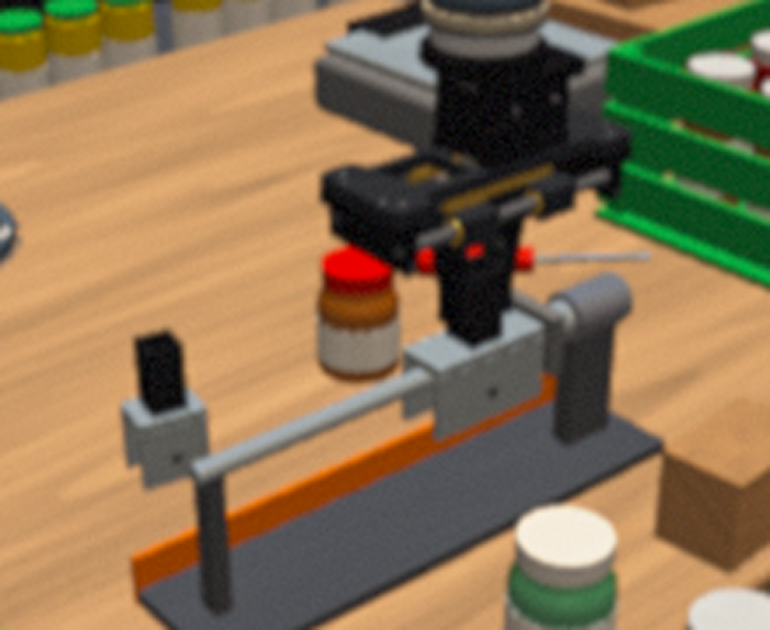

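```bash
python3 - <<'E'
from h import *
c=capture("wrist")
f=lambda p:((p[0]+.5)/6-.5+130,(p[1]+.5)/6-.5+200)
D=np.array([.0475,.9989])
for p in((548,265),(568,500)):
    X=onz(c,f(p),.135);print(X.round(4),[((X[:2]-np.array(q))@D*1000).round(2) for q in([.6466,.1314],[.5985,.1334])])
im=c["pixels"];g=cv2.cvtColor(im,cv2.COLOR_RGB2GRAY).astype(int)
# level: plate's +x upper edge row near both ends
for u in(240,260,375,395):
    d=np.diff(g[240:262,u]);print(u,240+int(np.argmax(d)),d.max())
F=[]
for i in range(1):F.append(read_state()["force"])
print(F)
E
```

```text
[0.6477 0.1461 0.135 ] [np.float64(14.72), np.float64(15.01)]
[0.6281 0.1468 0.135 ] [np.float64(14.49), np.float64(14.78)]
240 253 86
260 253 79
375 253 74
395 253 71
[array([ 0.15436419, -7.37144865,  3.45561821])]
```

The stop is back about 14.7 mm, which is 5.9 N on its spring. The plate edge is at the same row at both ends and the pose is steady, so I'm handing in.

```bash
python3 -c "
from rig import bot
print(bot.hand_in())"; python3 go.py
```

```text
the job is handed in; nothing more can be done
None
the job is handed in; nothing more can be done
```

I picked up the long saddle by its socket and hung it astride the bar about 36 mm clear of the stop. I then slid it against the stop, pressed, and handed in at about 15.5 s, still gripping and pressing.

**Last checks**
- **Stop travel:** about 14.5–15 mm by the wrist camera, which is about 5.9 N on the spring. It advanced steadily and never neared its 30 mm end.
- **Seating:** the saddle sat level, with its plate edge at the same picture row at both ends. The tool tilt was about 0.002 rad, and the height matched the 75 mm for a hung saddle.
- **Grip:** it held at about 26 mm opening, and the pose was unchanged over the last half second.
- **Surroundings:** the last views showed nothing obviously moved; I did not measure the other items again.

**Disagreements**
- **Wrist force:** it read about 7.3 N along the bar, more than the spring's 5.9 N. I put the extra 1.4 N down to friction from the light down-press of roughly 6 N on the bar.
- **Bar height:** two-view measurement gave 0.115 m against the stated 0.113 m. The saddle touched down at the height the stated value predicts.

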